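Toothpick holder, hole-up over the stacked serving boards

TASK

Stack the two small serving boards squarely one on the other and let go of them; they will catch stray toothpicks. Then pick up the wooden toothpick holder that lies on its side, find by feel or by looking which end has the blind hole, turn it hole-up and finish while still holding it, upright and still in the air over the middle of the pile, a few centimetres clear of it, so that I can drop the toothpicks in. Leave the dish, bottle, salt shaker, tongs, bowl and cup where they stand.

Things in the scene. Friction and masses are not known exactly. Their poses are not given: they have to be found in the camera images.
- board: the big fixed quebracho wood board that everything lies on, 440 (x) x 840 (y) x 30 mm; origin at the centre of its underside on the table, so its top is 30 mm above the table; its yaw varies slightly
- small_a: one of two identical small wooden serving boards lying flat on the big board: 120 (its x) x 60 (its y) x 15 mm thick, 85 g; origin at the centre of its underside, z up
- small_b: the other small serving board, the same: 120 (its x) x 60 (its y) x 15 mm, 85 g; origin at the centre of its underside, z up. Either may be the upper one
- holder: toothpick holder: a hardwood block 60 mm long (its x) and 44 x 44 mm in section (its y and z), about 110 g, lying on a long side on the big board. Origin at the block's centre. A round blind hole, 31 mm wide and 42 mm deep, opens in the middle of the end face at +x; the opposite end (-x) is solid and plain. To be hole-up, its x axis must point up. At the start the hole faces sideways in any direction
- holder_mouth (a point): centre of the hole's mouth on the holder's +x end face, 30 mm from the block's centre; axes as the holder's
- dish: bystander: cast iron provoleta dish, 144 mm across, 30 mm high, with two ears along its y to 96 mm from the centre; origin at the centre of its underside
- bottle: bystander: empty green glass bottle, 62 mm in diameter, 230 mm high; origin at the centre of its underside
- shaker: bystander: round aluminium salt shaker, 44 mm in diameter, 69 mm high, flip-top lid standing open to 109 mm at its +x edge; origin at the centre of its underside
- tongs: bystander: stainless tongs with a spring clip lock, lying along their x from -105 to +145 mm of the origin, about 50 mm wide and 21 mm high; origin on their underside
- bowl: bystander: small terracotta bowl, 90 mm across, 40 mm high; origin at the centre of its underside
- cup: bystander: steel cup, 72 mm across, 75 mm high; origin at the centre of its underside
There are look-alikes about, which are no part of the job. Leave any pink look-alike of the small_a alone.

How it is judged (in metres and radians):
On the way, in this order (a step that is already met when the one before it is completed fails the run):
1. the two small boards lie squarely one on the other, let go (x of small_a in the frame of small_b between -0.008 and 0.008 m and y of small_a in the frame of small_b between -0.008 and 0.008 m and angle between the x axis of small_a and the x axis of small_b, either way round below 0.12 rad and (z of small_a in the frame of small_b between 0.012 and 0.018 m or z of small_a in the frame of small_b between -0.018 and -0.012 m) and angle between the z axis of each of small_a, small_b and the z axis of board, either way round below 0.06 rad and contact force between each of small_a, small_b and the arm below 0.2 N and contact force between each of small_a, small_b and the fingers below 0.2 N and linear speed of each of small_a, small_b below 0.03 m/s), for 0.2 s.
2. the holder is lifted and turned hole-up (angle between holder's own x axis and vertical below 0.35 rad and height (world z) of holder above 0.105 m and contact force between holder and the fingers above 1 N), for 0.2 s.
At the end, for the whole second after the job is handed in: Small boards flat one on the other within 8 mm and 0.12 rad, untouched; fingers hold the holder still, hole up within 0.35 rad, its centre over 105 mm above the table and within 35 mm sideways of the pile's middle, touching neither pile nor big board; bystanders not shifted 30 mm (all of step 1 and all of step 2 and contact force between holder and small_a below 0.1 N and contact force between holder and small_b below 0.1 N and contact force between holder and board below 0.1 N and horizontal distance between holder and small_b below 0.035 m and linear speed of holder below 0.03 m/s and angular speed of holder below 0.2 rad/s); the arm keeps its last pose, push and grip.
It fails at once if the dish or bottle is shifted by more than 30 mm or tipped (distance of any of dish, bottle from where it was at the start of the episode above 0.03 m or angle between any of dish, bottle's own z axis and vertical above 0.5 rad).
It fails at once if the shaker or tongs is shifted by more than 30 mm or tipped (distance of any of shaker, tongs from where it was at the start of the episode above 0.03 m or angle between any of shaker, tongs's own z axis and vertical above 0.5 rad).
It fails at once if the bowl or cup is shifted by more than 30 mm or tipped (distance of any of bowl, cup from where it was at the start of the episode above 0.03 m or angle between any of bowl, cup's own z axis and vertical above 0.5 rad).
It also fails if it takes over 72 s, if anything falls off the work surface, if the arm or the gripper's body presses on something with over 40 N, if the wrist force passes 120 N, or if a joint passes its speed limit or range.

ROBOT

A 6-joint arm with a two-finger parallel gripper is mounted at the origin on the work surface. World frame = base frame: x ahead of the robot, y to its left, z up, the work surface at z = 0. Lengths are in m, angles in degrees, forces in N, time in s.
With the tool pointing down it reaches from about 0.4 to 0.825 m from the base axis. Payload 7 kg.
Tool frame: the origin (TCP) lies at the very end of the fingers, on their centre line; the grasp point (between the pads) lies 19 mm behind it; z points along the fingers, y is the line along which they close (so a half turn about z gives the same grasp; the last joint's range is limited). The gripper opens to 88 mm and grips with 3 to 60 N. Pads are 19 mm wide; open, the fingers measure 130 mm over their backs; the gripper's body (78 mm by 193 mm) begins 47 mm behind the grasp point.
Start: joints at [-58.035, 20.546, 0.682, 0, -70.136, -16.507], TCP at [0.18, -0.651, 0.227] pointing down, gripper open.
Joint ranges: [-176.03, 176.03], [-82.01, 121.73], [-58.28, 71.71], [-173.87, 95.51], [-174.79, -0.11], [-173.66, 173.66]. Speed limits (degrees/s): [136.94, 136.94, 172.46, 180, 180, 180].

INTERFACE

Orientations are given as [roll, pitch, yaw] about the fixed x, y, z axes, in that order (R = Rz(yaw) Ry(pitch) Rx(roll)).
In Python, from plant import r gives the robot as it stands. The module is installed in compiled form; this text tells all that it offers.
- The arm moves only by the tool jog_arm, never from a script. Its arguments are lists of equal length, an entry for each row: "travel": the shift along the tool's x, y, z each as a share of 50 cm, from -1 to 1, a list of three; "dr": the turn, a rotation vector about the tool's x, y, z each as a share of 360 degrees, from -1 to 1, a list of three; "claw": the opening, from 0 (shut) to 1 (fully open). A call has exactly 10 rows; each row is the pose to reach, as a shift and turn from the pose commanded when the call began, along the tool's axes at that moment, turning the shorter way round; what a row does not reach only later rows make up. A row lasts 1/8 s, in which the tool goes at most 62.5 mm and 10.7 degrees, less where a joint would pass 70% of its speed; a pose out of reach is approached as far as the arm can. A call with a number of a shift or a turn outside -1 to 1 is refused whole. A call with a gripper value outside its range is refused whole. The fingers move at their own pace and stop on an object; "newtons" is the grip in N (left out, the last holds). Time passes only in rows, so rows that repeat a pose let the fingers close, or fill a call up. It gives the time, the measured TCP pose, the force, the opening and the grip force at its end, in the units of the state.
- r.get_state(): the state, without advancing time (a new reading comes with each control period).
- r.capture(name): name is "scene" or "top"; returns a dict with "pixels" (384x512x3 uint8, red, green, blue), "range_z" (384x512 float32, m along the optical axis (not along the pixel's ray), 0 where there is no reading), "fx", "fy", "cx", "cy" (pixels), "position" and "attitude" of the camera in the world. Camera axes: x right, y up, looking along -z (the intrinsics and any distortion apply to the point x, -y, -z); pixel columns grow to the right and rows downward; lengths in m; the calibration is good to about 2 mm. A picture is of the moment at which its call begins.
- r.close_job(): hands the job in; it is judged then, once.
Trained networks look in the newest picture that a camera, given by its name, has taken for a name from the list of things; names that differ only in an ending like _2 or _b are one class to them, and where a whole thing is asked for, a point or a joint stands for the part that bears it (a point fixed in the world has none). Each returns a list of dicts, best first, with "conf" (0 to 1); they miss things now and then, are a little off and sometimes report something else, mostly with a low value. They report only what shows in the picture. A call takes as long as a camera call. They do not tell look-alikes from the thing itself.
- r.boxes_of(name, camera): "extent" ([left, top, right, bottom] in pixels, round what is visible of it).
- r.regions_of(name, camera): "pixels" (384x512 bool, what is visible of it) and "extent" ([left, top, right, bottom] in pixels, round what is visible of it).
- r.tip_of(name, camera): "at" ([column, row] in pixels: a listed point, or the origin of a listed thing).
The state is a dict: "time_s": time; "joints": joint angles; "qd": joint speeds; "joint_torque": joint torques, N m; "tcp_pos": TCP position; "eef_rot": TCP orientation; "contact_force": force on the tool from outside, world axes, zero at the start; "moment": the same for the moment, N m; "gripper_width": finger opening in m; "gripper_force": force on a finger pad.
Only numpy, scipy, OpenCV 4.12 (cv2) and the standard library are available. Lean on these libraries where they do the work, as an engineer would, in place of code of your own. Each camera call takes 0.05 s, during which the arm holds its last target. There are 200 camera calls.

## Working session

There is one attempt and no reset: what is moved stays moved. The work goes in short steps, Python scripts to look and compute and a tool call to move; the robot and the scene stay as the last step left them, time stands still between calls to the robot, and variables do not carry over. Pictures are saved under pics/ and viewed, at most 10 in all, crops included, and the job is handed in when it is done.

Besides the shell and the picture viewer there is one more tool, called after "Request:" by a JSON object that holds its "method" and its "body". jog_arm: Moves the arm, as the interface text tells. Its arguments: {"type":"object","properties":{"travel":{"type":"array"},"dr":{"type":"array"},"claw":{"type":"array"},"newtons":{"type":"number"}},"required":["travel","dr","claw"]}

```bash
mkdir -p pics; cat > h.py <<'E'
import numpy as np, cv2
from plant import r
from scipy.spatial.transform import Rotation as R
def rot(a):
    a=np.array(a,float)
    if a.shape==(3,3): return a
    if a.size==4: return R.from_quat(a).as_matrix()
    return R.from_euler('xyz',a,degrees=True).as_matrix()
def cloud(c):
    z=c["range_z"]; v,u=np.mgrid[0:384,0:512]
    p=np.stack([(u-c["cx"])/c["fx"]*z,-(v-c["cy"])/c["fy"]*z,-z],-1)
    return p@rot(c["attitude"]).T+np.array(c["position"])
def save(c,n,box=None,s=1):
    im=c["pixels"][...,::-1]
    if box: im=im[box[1]:box[3],box[0]:box[2]]
    cv2.imwrite("pics/"+n,cv2.resize(im,None,fx=s,fy=s,interpolation=cv2.INTER_CUBIC))
E
python3 - <<'E'
from h import *
print(r.get_state())
for n in ["top","scene"]:
    c=r.capture(n); save(c,n+"0.png",s=1.5)
    print(n,c["position"],c["attitude"],c["fx"],c.keys())
    P=cloud(c)
    for t in ["small_a","holder","holder_mouth","dish","bottle","shaker","tongs","bowl","cup"]:
        for d in r.regions_of(t,n)[:4]:
            m=d["pixels"]&(c["range_z"]>0); q=P[m]
            print(t,round(d["conf"],2),np.round(d["extent"]),m.sum(),np.round(np.median(q,0),3),np.round(np.percentile(q,98,axis=0),3), c["pixels"][m].mean(0).round())
    print([(d["conf"],d["at"]) for d in r.tip_of("holder_mouth",n)])
E
```

```text
{'time_s': 0.0, 'joints': array([-5.80344246e+01,  2.05917932e+01,  6.33758610e-01, -2.04313739e-02,
       -7.01364736e+01, -1.65049579e+01]), 'qd': array([-0.06745233,  0.0825628 ,  0.04370659, -0.08629363,  0.01251817,
        0.07448127]), 'joint_torque': array([-2.72672478e-04, -5.82712984e+01,  2.93045300e+01,  6.99709922e+00,
        6.59348574e-03, -1.61590774e-04]), 'tcp_pos': array([ 0.179759  , -0.65011035,  0.22561756]), 'eef_rot': array([ 1.79903929e+02, -8.43690185e-03, -1.64546333e+02]), 'contact_force': array([-0.88097173,  0.03240581, -0.17662623]), 'moment': array([ 0.07239158, -0.02145158,  0.0054712 ]), 'gripper_force': 0.0, 'gripper_width': 0.08766505380037529}
top [0.36058611 0.05695147 1.53889439] [  5.13129115  -0.44087128 -88.94257215] 470.9182326031448 dict_keys(['pixels', 'range_z', 'fx', 'fy', 'cx', 'cy', 'position', 'attitude'])
small_a 0.91 [141. 242. 175. 282.] 716 [0.245 0.32  0.014] [0.302 0.364 0.02 ] [233. 147. 160.]
small_a 0.79 [171. 162. 195. 202.] 704 [0.501 0.247 0.043] [0.558 0.285 0.05 ] [155. 110.  73.]
small_a 0.69 [ 88. 228. 120. 269.] 724
[... 1725 characters left out ...]
er_mouth 0.86 [247. 190. 266. 215.] 363 [ 0.524 -0.016  0.065] [0.549 0.017 0.077] [182. 115.  61.]
dish 0.88 [216. 245. 278. 292.] 1998 [ 0.704 -0.231  0.039] [ 0.776 -0.155  0.061] [109.  99.  97.]
bottle 0.65 [344. 115. 363. 175.] 879 [0.648 0.365 0.136] [0.668 0.395 0.257] [ 81. 109.  62.]
shaker 0.56 [318. 192. 337. 218.] 294 [0.725 0.1   0.076] [0.739 0.123 0.102] [171. 156. 148.]
tongs 0.9 [146. 247. 216. 298.] 711 [ 0.566 -0.361  0.044] [ 0.676 -0.331  0.051] [184. 169. 154.]
bowl 0.97 [279. 221. 313. 243.] 571 [ 0.717 -0.033  0.055] [0.768 0.035 0.072] [220. 121.  70.]
cup 0.64 [302. 136. 323. 164.] 397 [0.47  0.36  0.081] [0.496 0.496 0.107] [145. 130. 117.]
[(0.8, [258.1, 203.8])]
```

View pics/top0.png

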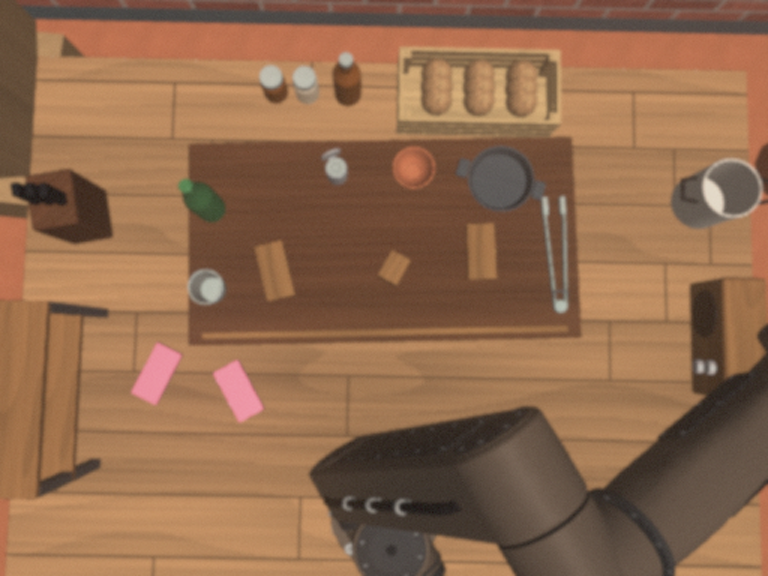

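```bash
cat >> h.py <<'E'
def fit(n,t,xy,zr,tol=0.05):
    """min area rect of region of t nearest xy, points with z in zr"""
    c=r.capture(n); P=cloud(c)
    v,u=np.mgrid[0:384,0:512]
    m=(np.hypot(P[...,0]-xy[0],P[...,1]-xy[1])<tol)&(P[...,2]>zr[0])&(P[...,2]<zr[1])
    return c,P,m
def rect(q):
    (cx,cy),(w,h),a=cv2.minAreaRect(np.float32(q[:,:2]*1000))
    if w<h: w,h,a=h,w,a+90
    return np.round([cx,cy,w,h,(a+90)%180-90],1)
E
python3 - <<'E'
from h import *
for n,hx in [("top",(0.51,-0.004)),("scene",(0.515,-0.004))]:
    c=r.capture(n);P=cloud(c)
    for xy in [(0.501,0.247),(0.552,-0.191)]:
        m=(np.hypot(P[...,0]-xy[0],P[...,1]-xy[1])<.09)&(P[...,2]>.0385)&(P[...,2]<.055)
        q=P[m]; print(n,m.sum(),rect(q),q.mean(0).round(4))
    m=(np.hypot(P[...,0]-hx[0],P[...,1]-hx[1])<.055)&(P[...,2]>.063)&(P[...,2]<.09)
    q=P[m]; print(n,"holder",m.sum(),rect(q),q.mean(0).round(4))
    if n=="scene":
        save(c,"hold1.png",(225,170,295,235),9)
    else: save(c,"mid1.png",(160,90,390,220),3.4)
E
```

```text
top 667 [507.4 249.9 130.5  60.1  14.9] [0.5017 0.2484 0.044 ]
top 659 [ 554.3 -201.8  146.   130.4  -38.1] [ 0.552  -0.1917  0.0439]
top holder 269 [510.7  -4.6  59.8  43.9 -27.7] [ 0.5104 -0.0045  0.0726]
scene 325 [505.8 241.8 119.6  63.2  14.5] [0.5085 0.2391 0.0447]
scene 604 [ 555.  -198.6  123.7   62.3    2.1] [ 0.5595 -0.2001  0.045 ]
scene holder 188 [513.3 -10.8  64.2  45.1 -27.8] [ 0.5164 -0.0137  0.073 ]
```

The top picture shows the four candidates for small_a/small_b (pixels in the 1.5x view). Wooden ones lie at (275,270) and (482,250) on the big board. Pink ones lie at (157,373) and (238,390), off the board, and are the look-alikes to leave. The two wooden ones fit; the holder is at (395,267). I'll confirm them in enlarged crops.

View pics/mid1.png

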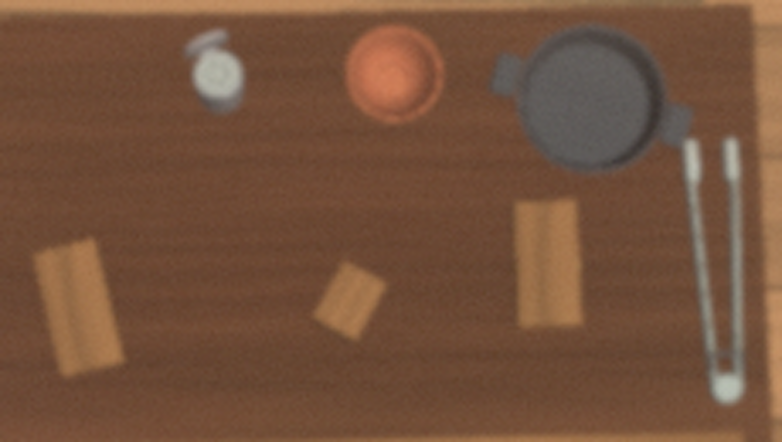

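View pics/hold1.png

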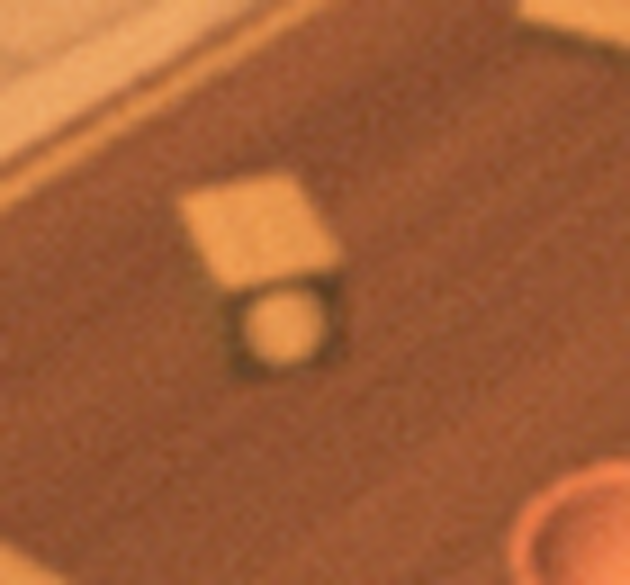

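```bash
python3 - <<'E'
from h import *
# board regions from net mask & depth, robust rect; averages
for n in ["top","scene"]:
    c=r.capture(n);P=cloud(c)
    for d in r.regions_of("small_a",n):
        q=P[d["pixels"]&(c["range_z"]>0)]
        q=q[(q[:,2]>.036)&(q[:,2]<.052)]
        if len(q)<100: continue
        print(n,rect(q),q.mean(0).round(4))
    print([ (round(d["conf"],2),P[int(d["at"][1]),int(d["at"][0])].round(3)) for d in r.tip_of("small_a",n)])
    print([ (round(d["conf"],2),P[int(d["at"][1]),int(d["at"][0])].round(3)) for d in r.tip_of("holder_mouth",n)])
E
```

```text
top [ 552.9 -191.6  120.2   60.6    2.6] [ 0.5515 -0.1913  0.0434]
top [502.5 248.7 119.2  59.5  15.4] [0.5019 0.2484 0.0436]
[(0.97, array([0.293, 0.486, 0.016])), (0.94, array([0.511, 0.25 , 0.039])), (0.9, array([ 0.555, -0.188,  0.041])), (0.9, array([0.248, 0.322, 0.014]))]
[(0.66, array([ 0.543, -0.026,  0.032]))]
scene [ 556.3 -198.4  121.6   62.9    3.2] [ 0.5604 -0.2007  0.0448]
scene [505.2 243.2 120.4  68.1  15.7] [0.5091 0.2379 0.0442]
[(0.85, array([ 0.574, -0.208,  0.045])), (0.76, array([0.504, 0.236, 0.047])), (0.76, array([0.271, 0.493, 0.016])), (0.64, array([0.273, 0.295, 0.01 ])), (0.23, array([ 0.535, -0.037,  0.076]))]
[]
```

The enlarged crops confirm plain wooden boards at about (547,262) and (80,308) in the crop. In the second crop the holder's near end is dark with a light disc at (285,327). I'll use depth to check whether that disc is recessed or only painted on.

```bash
python3 - <<'E'
from h import *
Ds=[];C=[]
for i in range(4):
    c=r.capture("scene");Ds.append(cloud(c));C.append(c["pixels"].astype(float))
P=np.mean(Ds,0);im=np.mean(C,0)
m=np.array([np.cos(np.radians(-27.8)),np.sin(np.radians(-27.8))])
n=np.array([-m[1],m[0]])
o=np.array([.5133,-.0108])
print("along m (mm), rows 198-214, cols 247-266; block should end at +30")
for v in range(198,215):
    print(v," ".join("%3d/%2d/%3d"%(1000*((P[v,u,:2]-o)@m),1000*P[v,u,2],im[v,u,0]) for u in range(248,266)))
c=r.capture("top");P=cloud(c)
q=P[178:206,124:154].reshape(-1,3);q=q[q[:,2]>.09];print("cup rim",rect(q),len(q))
E
```

```text
along m (mm), rows 198-214, cols 247-266; block should end at +30
198   8/73/221  10/75/234  11/74/235  11/73/231  12/73/228  14/74/228  15/74/230  16/74/235  16/73/233  18/73/230  20/74/226  22/75/226  21/74/225  22/74/211 -31/30/182 -30/30/156 -30/29/146 -28/30/146
199  14/75/207  13/73/231  14/73/236  17/74/234  17/73/232  17/72/229  18/72/231  21/74/232  23/74/230  23/73/226  23/73/216  24/73/208  26/73/199  29/74/183  30/75/161 -27/28/147 -23/30/142 -24/29/145
200  17/73/183  19/73/217  21/74/233  23/75/233  25/75/228  23/73/223  26/74/218  25/73/213  29/75/202  28/74/182  30/74/166  29/72/154  29/72/141  30/71/131  30/70/127 -20/29/135 -16/32/142 -17/30/147
201  19/70/160  25/74/185  26/74/210  27/74/210  29/74/197  27/72/178  28/72/166  29/72/164  28/70/157  26/68/147  28/69/134  28/68/116  28/67/104  29/67/102  28/65/113 -14/30/132 -14/29/143 -14/29/146
202  15/63/146  25/70/154  29/73/158  27/70/150  29/71/139  27/68/141  26/67/154  -6/40/172  -3/41/179   2/45/178   6/47/161  27/63/138  27/62/112  28/62/101  28/61/112  -9/30/132  -7/31/146  -8/29/150
203  17/61/139  26/67/13
[... 1748 characters left out ...]
1/138  35/30/143  36/29/149  37/30/150  38/30/150
212  26/31/140  25/30/139  29/32/131  28/30/123  28/30/125  31/31/133  30/29/135  32/30/137  32/29/139  36/31/140  37/31/142  35/29/145  38/30/142  38/29/150  40/30/150  41/30/149  43/31/151  44/31/147
213  30/31/142 272/229/140  32/30/143  33/31/144  34/30/145  37/32/146  37/31/148  36/29/147  38/30/144  41/31/143  40/29/143  42/31/143  44/31/146  44/31/150  44/30/149  47/31/148  47/30/147  48/29/144
214  36/31/141  36/31/148  37/30/148  38/30/148  38/30/149  41/31/148  40/29/146  42/30/142  43/30/144  46/31/142  45/30/145  44/28/146  49/31/149  49/30/148  48/29/149  52/31/145  52/30/146  53/30/140
cup rim [401.6 241.1 370.9  69.4  66.9] 140
```

The disc is really a recess: depth there is up to 30 mm behind the face, so the mouth faces yaw -28°. Plan: put the board at (0.503,0.248) onto the one at (0.553,-0.193), where there is more free space. Then turn the holder about its closing axis.

```bash
cat >> h.py <<'E'
import json,os
def cmd():
    if os.path.exists("cmd.json"):
        d=json.load(open("cmd.json")); return np.array(d["p"]),np.array(d["R"])
    return np.array([.18,-.651,.227]),rot([180,0,-164.542])
def down(yaw): return rot([180,0,yaw])
def plan(*T):
    """T: list of (pos,R): prints travel/dr of each from commanded pose; last one stored as commanded"""
    p0,R0=cmd()
    for p,Rt in T:
        t=np.round(R0.T@(np.array(p)-p0)/.5,3); d=np.round(R.from_matrix(R0.T@Rt).as_rotvec(degrees=True)/360,3)
        print("travel",t.tolist(),"dr",d.tolist())
    json.dump(dict(p=(p0+R0@t*.5).tolist(),R=(R0@R.from_rotvec(d*360,degrees=True).as_matrix()).tolist()),open("cmd.json","w"))
def st():
    s=r.get_state(); print(round(s["time_s"],2),s["tcp_pos"].round(4),s["eef_rot"].round(2),s["joints"].round(1),s["contact_force"].round(1),round(s["gripper_width"],4),round(s["gripper_force"],1))
E
python3 - <<'E'
from h import *
plan(([.36,-.42,.24],down(-164.6)),([.46,-.2,.24],down(-164.6)))
plan(([.51,.03,.23],down(-164.6)),([.504,.246,.16],down(-164.6)))
E
```

```text
travel [-0.47, 0.349, -0.026] dr [-0.0, -0.0, 0.0]
travel [-0.78, 0.72, -0.026] dr [-0.0, -0.0, 0.0]
travel [-0.219, 0.417, 0.02] dr [-0.0, -0.0, 0.0]
travel [-0.323, 0.836, 0.16] dr [-0.0, -0.0, 0.0]
```

Request:
{"method": "jog_arm", "body": {"travel": [[-0.1,0.08,-0.026],[-0.2,0.16,-0.026],[-0.3,0.24,-0.026],[-0.4,0.32,-0.026],[-0.47,0.349,-0.026],[-0.55,0.44,-0.026],[-0.63,0.54,-0.026],[-0.7,0.63,-0.026],[-0.78,0.72,-0.026],[-0.78,0.72,-0.026]], "dr": [[0,0,0],[0,0,0],[0,0,0],[0,0,0],[0,0,0],[0,0,0],[0,0,0],[0,0,0],[0,0,0],[0,0,0]], "claw": [1,1,1,1,1,1,1,1,1,1], "newtons": 20}}

```text
time_s: 3.1
tcp_pos: [0.4615, -0.1965, 0.2399]
eef_rot: [-180.0, 0.1, -164.2]
contact_force: [-0.1, -1.1, -1.3]
gripper_width: 0.0877
gripper_force: 0.0
```

Request:
{"method": "jog_arm", "body": {"travel": [[-0.055,0.104,0.005],[-0.11,0.208,0.01],[-0.165,0.312,0.015],[-0.219,0.417,0.02],[-0.245,0.52,0.05],[-0.27,0.62,0.09],[-0.3,0.73,0.12],[-0.323,0.836,0.16],[-0.323,0.836,0.16],[-0.323,0.836,0.16]], "dr": [[0,0,0],[0,0,0],[0,0,0],[0,0,0],[0,0,0],[0,0,0],[0,0,0],[0,0,0],[0,0,0],[0,0,0]], "claw": [1,1,1,1,1,1,1,1,1,1]}}

```text
time_s: 4.35
tcp_pos: [0.5042, 0.2457, 0.1594]
eef_rot: [-180.0, -0.0, -164.5]
contact_force: [0.3, -0.1, 0.3]
gripper_width: 0.0879
gripper_force: 0.0
```

```bash
python3 - <<'E'
from h import *
st(); c=r.capture("scene"); save(c,"s2.png",(210,90,370,210),5); save(r.capture("top"),"t2.png",(120,110,260,215),5.5)
E
```

```text
4.35 [0.5042 0.2457 0.1594] [-1.7997e+02 -3.0000e-02 -1.6453e+02] [  46.    13.   -19.3    0.   -57.8 -120.5] [ 0.3 -0.1  0.3] 0.0879 0.0
```

View pics/s2.png

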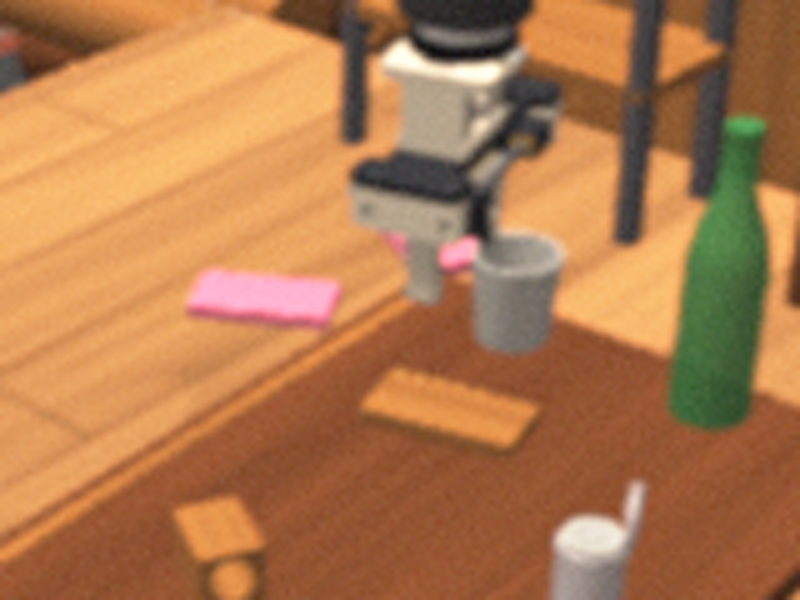

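The picture shows the gripper's fingertips at crop (425,300) hanging over the board at (450,410), clear of the cup at (515,290). Next I project the known fingertips to find each camera's offset.

```bash
python3 - <<'E'
from h import *
s=r.get_state(); Rt=rot(s["eef_rot"]); p=s["tcp_pos"]
for n in ["scene","top"]:
    c=r.capture(n); A=rot(c["attitude"])
    for k in (-.05,0,.05):
        q=A.T@(p+Rt[:,1]*k-np.array(c["position"]))
        print(n,k,round(c["cx"]+c["fx"]*q[0]/-q[2],1),round(c["cy"]+c["fy"]*q[1]/q[2],1))
    P=cloud(c)
    m=(np.hypot(P[...,0]-p[0],P[...,1]-p[1])<.12)&(P[...,2]>.157)&(P[...,2]<.2)
    q=(P[m]-p)@Rt; print("points in tool frame",m.sum(),np.percentile(q,[2,50,98],axis=0).round(4).tolist())
    for k in (1,-1):
        g=q[q[:,1]*k>.02]
        if len(g): print(k,len(g),np.percentile(g,[3,50,97],axis=0).round(4).tolist())
E
```

```text
scene -0.05 295.0 149.2
scene 0 300.8 142.9
scene 0.05 306.2 136.9
points in tool frame 108 [[-0.0102, -0.0678, -0.0369], [-0.0038, -0.0585, -0.0188], [0.0101, 0.0568, -0.0014]]
1 45 [[-0.0089, 0.0377, -0.035], [-0.0052, 0.0422, -0.0165], [0.0082, 0.0569, -0.0006]]
-1 63 [[-0.0102, -0.0678, -0.0367], [-0.0023, -0.063, -0.0204], [0.0103, -0.0536, -0.0045]]
top -0.05 194.8 171.8
top 0 178.3 176.0
top 0.05 161.7 180.2Traceback (most recent call last):
  File "<stdin>", line 10, in <module>
    return _quantile_unchecked(
        a, q, axis, out, overwrite_input, method, keepdims, weights)
    return _ureduce(a,
                    func=_quantile_ureduce_func,
    ...<5 lines>...
                    overwrite_input=overwrite_input,
                    method=method)
    r = func(a, **kwargs)
    result = _quantile(arr,
                       quantiles=q,
    ...<2 lines>...
                       out=out,
                       weights=wgt)
    slices_having_nans = np.isnan(arr[-1, ...])
                                  ~~~^^^^^^^^^
IndexError: index -1 is out of bounds for axis 0 with size 0
```

View pics/t2.png

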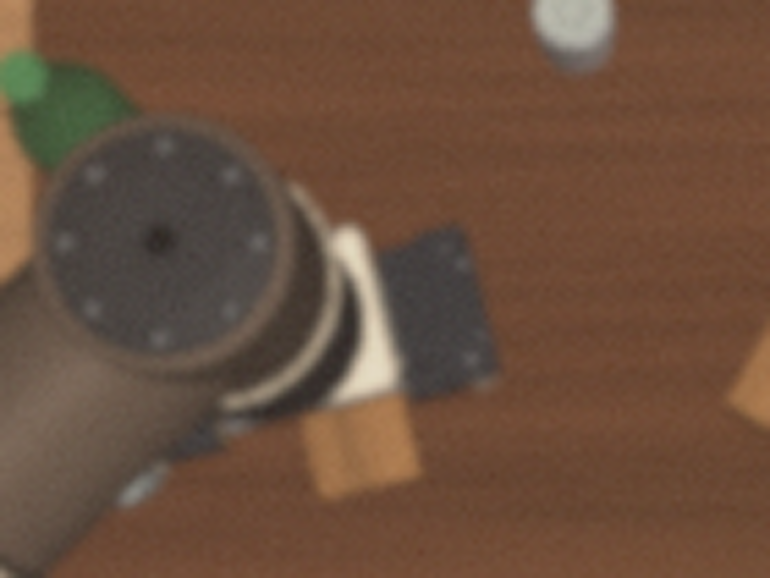

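```bash
python3 - <<'E'
from h import *
p0,R0=cmd(); print(p0)
plan(([.504,.246,.08],down(-164.5)),([.504,.246,.034],down(-164.5)))
plan(([.504,.246,.16],down(-164.5)))
E
```

```text
[0.50418825 0.24584906 0.16      ]
travel [0.0, 0.0, 0.16] dr [0.0, 0.0, -0.0]
travel [0.0, 0.0, 0.252] dr [0.0, 0.0, -0.0]
travel [0.0, 0.0, -0.252] dr [0.0, 0.0, -0.0]
```

Request:
{"method": "jog_arm", "body": {"travel": [[0,0,0.1],[0,0,0.16],[0,0,0.22],[0,0,0.252],[0,0,0.252],[0,0,0.252],[0,0,0.252],[0,0,0.252],[0,0,0.252],[0,0,0.252]], "dr": [[0,0,0],[0,0,0],[0,0,0],[0,0,0],[0,0,0],[0,0,0],[0,0,0],[0,0,0],[0,0,0],[0,0,0]], "claw": [1,1,1,1,1,0.55,0.55,0.55,0.55,0.55], "newtons": 20}}

```text
time_s: 5.8
tcp_pos: [0.5043, 0.2465, 0.0342]
eef_rot: [180.0, 0.0, -164.5]
contact_force: [-1.0, 0.0, 5.2]
gripper_width: 0.0597
gripper_force: 20.0
```

Request:
{"method": "jog_arm", "body": {"travel": [[0,0,-0.06],[0,0,-0.14],[0,0,-0.252],[0,0,-0.252],[0,0,-0.252],[0,0,-0.252],[0,0,-0.252],[0,0,-0.252],[0,0,-0.252],[0,0,-0.252]], "dr": [[0,0,0],[0,0,0],[0,0,0],[0,0,0],[0,0,0],[0,0,0],[0,0,0],[0,0,0],[0,0,0],[0,0,0]], "claw": [0.55,0.55,0.55,0.55,0.55,0.55,0.55,0.55,0.55,0.55], "newtons": 25}}

```text
time_s: 7.05
tcp_pos: [0.5041, 0.2463, 0.1594]
eef_rot: [-180.0, -0.0, -164.5]
contact_force: [-0.0, -0.1, 0.5]
gripper_width: 0.0598
gripper_force: 25.0
```

```bash
python3 - <<'E'
from h import *
st()
s=r.get_state(); Rt=rot(s["eef_rot"]); p=s["tcp_pos"]
c=r.capture("scene");P=cloud(c);save(c,"s3.png",(210,90,370,210),5)
for d in r.regions_of("small_a","scene")+r.regions_of("cup","scene"):
    q=P[d["pixels"]&(c["range_z"]>0)]; print(round(d["conf"],2),np.median(q,0).round(3))
    if np.hypot(*(np.median(q,0)-p)[:2])<.05 and np.median(q,0)[2]>.1:
        g=(q-p)@Rt; g=g[abs(g[:,2]+.011)<.006]; print(rect(g),g.mean(0).round(4))
E
```

```text
7.05 [0.5041 0.2463 0.1594] [-1.8000e+02 -1.0000e-02 -1.6455e+02] [  46.    13.   -19.3   -0.   -57.7 -120.6] [-0.  -0.1  0.5] 0.0598 25.0
0.77 [ 0.563 -0.201  0.045]
0.63 [0.255 0.308 0.014]
0.54 [0.529 0.233 0.169]
[ -0.6  -7.9 122.2  64.3  -4.6] [-0.0123 -0.0101 -0.0102]
0.68 [0.479 0.359 0.062]
```

View pics/s3.png

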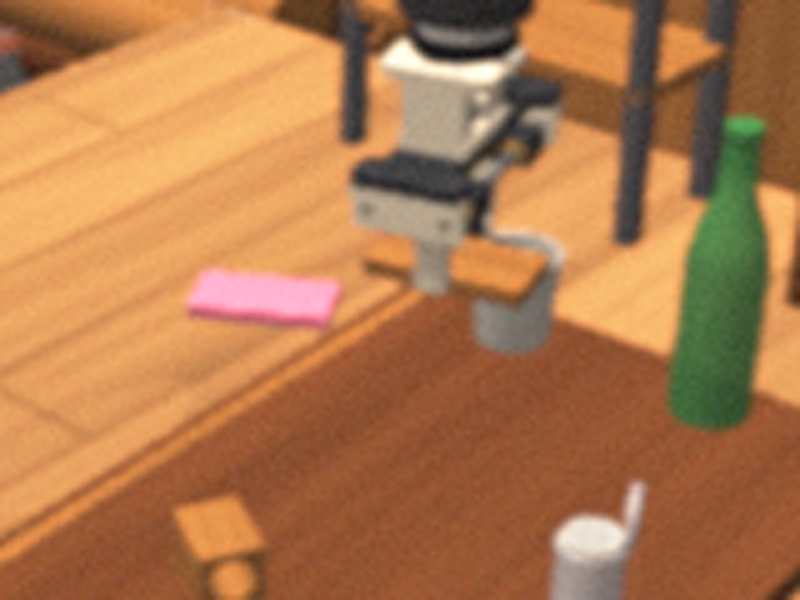

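The board is held centred between the fingers at crop (455,265). Next it goes over the other board; I look before lowering.

```bash
python3 - <<'E'
from h import *
plan(([.555,-.1947,.12],down(-177.1)))
E
```

```text
travel [0.137, -0.876, 0.08] dr [-0.0, -0.0, 0.035]
```

Request:
{"method": "jog_arm", "body": {"travel": [[0.01,-0.1,0],[0.025,-0.2,0],[0.05,-0.32,0],[0.07,-0.44,0],[0.09,-0.56,0],[0.11,-0.68,0],[0.125,-0.79,0.02],[0.137,-0.876,0.05],[0.137,-0.876,0.08],[0.137,-0.876,0.08]], "dr": [[0,0,0],[0,0,0],[0,0,0],[0,0,0.01],[0,0,0.015],[0,0,0.02],[0,0,0.03],[0,0,0.035],[0,0,0.035],[0,0,0.035]], "claw": [0.55,0.55,0.55,0.55,0.55,0.55,0.55,0.55,0.55,0.55]}}

```text
time_s: 8.45
tcp_pos: [0.5537, -0.1941, 0.1182]
eef_rot: [180.0, -0.2, -177.2]
contact_force: [0.1, 0.1, -0.4]
gripper_width: 0.0599
gripper_force: 25.0
```

```bash
python3 - <<'E'
from h import *
st()
s=r.get_state(); Rt=rot(s["eef_rot"]); p=s["tcp_pos"]
cs=[r.capture("scene") for _ in range(3)]; P=np.median([cloud(c) for c in cs],0); c=cs[-1]; save(c,"s4.png",(160,190,290,290),6)
G=(P-p)@Rt
near=(abs(G[...,0])<.075)&(abs(G[...,1])<.05)
for nm,zr in (("held",(.105,.135)),("low",(.038,.052))):
    m=near&(P[...,2]>zr[0])&(P[...,2]<zr[1]); g=G[m]; print(nm,m.sum(),rect(g),g[:,2].mean())
    for k in (-1,1):
        e=g[abs(g[:,0]-k*.06)<.02] 
    print("x ext",np.percentile(g[:,0],[1,99]),"y ext",np.percentile(g[:,1],[1,99]))
E
```

```text
8.45 [ 0.5537 -0.1941  0.1182] [ 1.7997e+02 -1.6000e-01 -1.7719e+02] [ -0.3  17.7 -18.8  -0.  -53.7 -86.9] [ 0.1  0.1 -0.4] 0.0599 25.0
held 512 [-21.7  -1.1  88.7  86.6 -14.4] -0.01064632388209321
x ext [-0.0615068   0.02196184] y ext [-0.04854117  0.0346069 ]
low 598 [-2.100e+00 -3.900e+00  1.203e+02  6.150e+01 -1.000e-01] 0.07322458771411296
x ext [-0.06165911  0.05629621] y ext [-0.03393095  0.02397686]
```

View pics/s4.png

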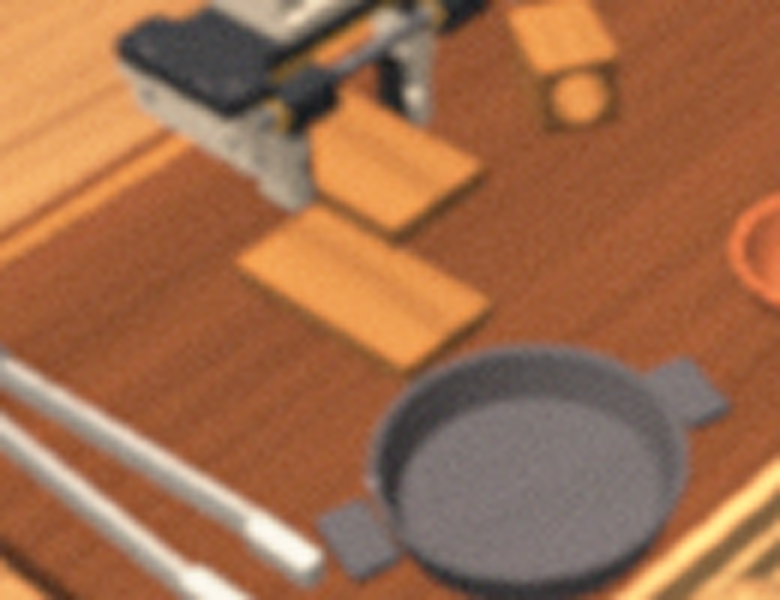

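The held board, at crop (400,165), sits over the lower one at (365,285), with their long sides parallel. I'll compare their sideways positions using only the part clear of the fingers.

```bash
python3 - <<'E'
from h import *
s=r.get_state(); Rt=rot(s["eef_rot"]); p=s["tcp_pos"]
P=np.median([cloud(r.capture("scene")) for _ in range(4)],0)
G=(P-p)@Rt
for nm,zr in (("held",(.122,.136)),("low",(.0395,.050))):
    m=(G[...,0]<-.022)&(G[...,0]>-.075)&(abs(G[...,1])<.05)&(P[...,2]>zr[0])&(P[...,2]<zr[1]); g=G[m]
    print(nm,m.sum(),rect(g),"end x",np.percentile(g[:,0],1.).round(4),"y",np.percentile(g[:,1],[1.5,98.5]).round(4))
E
```

```text
held 245 [-41.4  -4.5  59.4  39.   88.9] end x -0.0607 y [-0.0335  0.0241]
low 211 [-41.3  -5.   59.4  38.4 -89.9] end x -0.0598 y [-0.0342  0.0238]
```

```bash
python3 - <<'E'
from h import *
st()
p0,R0=cmd();print(p0)
plan((p0+[0,0,-p0[2]+.049],R0))
p0,R0=cmd()
plan((p0+[0,0,.12],R0))
E
```

```text
8.8 [ 0.5552 -0.1934  0.1203] [-1.7999e+02  7.0000e-02 -1.7707e+02] [ -0.2  17.5 -18.7   0.  -53.7 -86.9] [ 0.   0.7 -0.7] 0.0598 25.0
[ 0.55490715 -0.19456421  0.12      ]
travel [-0.0, -0.0, 0.142] dr [0.0, 0.0, 0.0]
travel [0.0, 0.0, -0.24] dr [0.0, 0.0, 0.0]
```

Request:
{"method": "jog_arm", "body": {"travel": [[0,0,0.05],[0,0,0.09],[0,0,0.12],[0,0,0.135],[0,0,0.142],[0,0,0.142],[0,0,0.142],[0,0,0.142],[0,0,0.142],[0,0,0.142]], "dr": [[0,0,0],[0,0,0],[0,0,0],[0,0,0],[0,0,0],[0,0,0],[0,0,0],[0,0,0],[0,0,0],[0,0,0]], "claw": [0.55,0.55,0.55,0.55,0.55,0.55,0.55,0.75,0.85,0.85]}}

```text
time_s: 10.05
tcp_pos: [0.5548, -0.1942, 0.0485]
eef_rot: [-180.0, -0.0, -177.1]
contact_force: [-0.3, 0.1, -0.4]
gripper_width: 0.0741
gripper_force: 0.0
```

Request:
{"method": "jog_arm", "body": {"travel": [[0,0,0],[0,0,0],[0,0,-0.02],[0,0,-0.06],[0,0,-0.14],[0,0,-0.24],[0,0,-0.24],[0,0,-0.24],[0,0,-0.24],[0,0,-0.24]], "dr": [[0,0,0],[0,0,0],[0,0,0],[0,0,0],[0,0,0],[0,0,0],[0,0,0],[0,0,0],[0,0,0],[0,0,0]], "claw": [0.9,0.9,0.9,0.9,0.9,0.9,0.9,1,1,1]}}

```text
time_s: 11.3
tcp_pos: [0.5543, -0.1941, 0.1676]
eef_rot: [180.0, -0.1, -177.1]
contact_force: [0.5, 0.1, -0.1]
gripper_width: 0.0875
gripper_force: 0.0
```

```bash
python3 - <<'E'
from h import *
st()
s=r.get_state(); Rt=rot(s["eef_rot"]); p=s["tcp_pos"]
cs=[r.capture("scene") for _ in range(4)]
P=np.median([cloud(c) for c in cs],0); save(cs[-1],"s5.png",(160,190,290,290),6)
G=(P-p)@Rt
m=(abs(G[...,0])<.08)&(abs(G[...,1])<.06)&(P[...,2]>.036)&(P[...,2]<.08);
g=G[m];print(np.histogram(P[...,2][m],bins=[.036,.042,.048,.054,.058,.062,.066,.08]))
m&=(P[...,2]>.055); print(rect(G[m]),P[m].mean(0).round(4),rect(P[m]))
E
```

```text
11.3 [ 0.5543 -0.1941  0.1676] [ 1.7999e+02 -1.0000e-01 -1.7714e+02] [ -0.2  15.  -15.3  -0.  -59.8 -86.9] [ 0.5  0.1 -0.1] 0.0875 0.0
(array([ 66,  53,  66,  44, 545,  16,   0]), array([0.036, 0.042, 0.048, 0.054, 0.058, 0.062, 0.066, 0.08 ]))
[ -1.4  -3.7 122.   61.4   1.5] [ 0.5594 -0.1998  0.0602] [ 555.7 -197.8  122.    61.4    1.3]
```

View pics/s5.png

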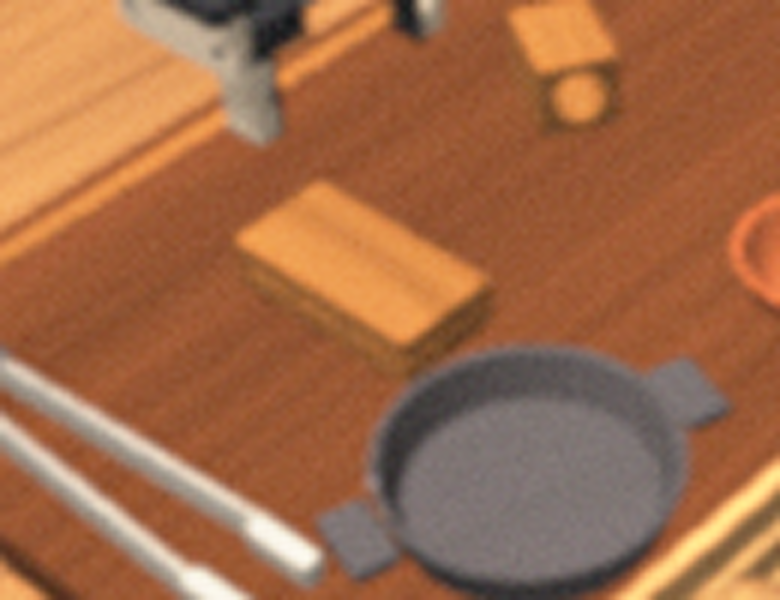

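The pile is square: top surface at z 0.060, fitted 122 x 61 mm, upper board at crop (365,265). Next, a small tilt in the air shows which way the wrist rolls before I choose the holder grasp.

Request:
{"method": "jog_arm", "body": {"travel": [[0,0,-0.1],[0,0,-0.16],[0,0,-0.16],[0,0,-0.16],[0,0,-0.16],[0,0,-0.16],[0,0,-0.16],[0,0,-0.16],[0,0,-0.16],[0,0,-0.16]], "dr": [[0,0,0],[0.02,0,0],[0.04,0,0],[0.06,0,0],[0.08,0,0],[0.1,0,0],[0.12,0,0],[0.14,0,0],[0.14,0,0],[0.14,0,0]], "claw": [1,1,1,1,1,1,1,1,1,1]}}

```text
time_s: 12.75
tcp_pos: [0.555, -0.194, 0.2485]
eef_rot: [-129.7, 0.0, -177.1]
contact_force: [0.1, -0.0, -0.0]
gripper_width: 0.0875
gripper_force: 0.0
```

```bash
python3 - <<'E'
from h import *
st(); print(rot(r.get_state()["eef_rot"])[:,2])
p0,R0=cmd()
json.dump(dict(p=(p0-R0@[0,0,.08]).tolist(),R=(R0@R.from_rotvec([.14*360,0,0],degrees=True).as_matrix()).tolist()),open("cmd.json","w"))
E
```

```text
12.75 [ 0.555  -0.194   0.2485] [-129.72    0.   -177.15] [  22.8   14.1  -40.7   51.1  -68.3 -144.2] [ 0.1 -0.  -0. ] 0.0875 0.0
[ 0.03831514 -0.76826491 -0.63898434]
```

```bash
python3 - <<'E'
from h import *
plan(([.512,-.0077,.15],down(152.2)))
E
```

```text
travel [0.067, 0.393, -0.165] dr [-0.137, 0.037, 0.08]
```

Request:
{"method": "jog_arm", "body": {"travel": [[0.01,0.06,-0.03],[0.02,0.12,-0.05],[0.03,0.18,-0.08],[0.04,0.24,-0.1],[0.05,0.3,-0.125],[0.06,0.35,-0.15],[0.067,0.393,-0.165],[0.067,0.393,-0.165],[0.067,0.393,-0.165],[0.067,0.393,-0.165]], "dr": [[-0.023,0.006,0.013],[-0.046,0.012,0.027],[-0.069,0.019,0.04],[-0.091,0.025,0.053],[-0.114,0.031,0.067],[-0.137,0.037,0.08],[-0.137,0.037,0.08],[-0.137,0.037,0.08],[-0.137,0.037,0.08],[-0.137,0.037,0.08]], "claw": [1,1,1,1,1,1,1,1,1,1]}}

```text
time_s: 14.0
tcp_pos: [0.5124, -0.0074, 0.1503]
eef_rot: [179.7, 0.2, 152.1]
contact_force: [0.1, 0.4, 0.3]
gripper_width: 0.0876
gripper_force: 0.0
```

```bash
python3 - <<'E'
from h import *
st()
s=r.get_state(); Rt=rot(s["eef_rot"]); p=s["tcp_pos"]
P=np.median([cloud(r.capture("scene")) for _ in range(3)],0); G=(P-p)@Rt
m=(abs(G[...,0])<.06)&(abs(G[...,1])<.05)&(P[...,2]>.066)&(P[...,2]<.085)
print(m.sum(),rect(G[m]),rect(P[m]),"pile",)
m=(abs(P[...,0]-.555)<.09)&(abs(P[...,1]+.195)<.06)&(P[...,2]>.055)&(P[...,2]<.065); print(rect(P[m]))
p0,R0=cmd(); print(p0,R.from_matrix(R0).as_euler('xyz',degrees=True))
plan(([.512,-.0077,.036],down(152.2)))
E
```

```text
14.0 [ 0.5124 -0.0074  0.1503] [179.74   0.19 152.13] [  21.1    8.9  -26.    -0.   -54.8 -139. ] [0.1 0.4 0.3] 0.0876 0.0
179 [-1.5 -3.5 63.8 44.3  0. ] [512.5 -10.9  63.8  44.3 -27.9] pile
[ 573.  -200.8  159.1   80.9  -10.4]
[ 0.51203404 -0.00764825  0.15018163] [1.79788571e+02 1.50448214e-01 1.52127337e+02]
travel [0.001, -0.001, 0.228] dr [0.001, 0.0, -0.0]
```

Request:
{"method": "jog_arm", "body": {"travel": [[0,0,0.08],[0,0,0.15],[0,0,0.2],[0.001,-0.001,0.228],[0.001,-0.001,0.228],[0.001,-0.001,0.228],[0.001,-0.001,0.228],[0.001,-0.001,0.228],[0.001,-0.001,0.228],[0.001,-0.001,0.228]], "dr": [[0.001,0,0],[0.001,0,0],[0.001,0,0],[0.001,0,0],[0.001,0,0],[0.001,0,0],[0.001,0,0],[0.001,0,0],[0.001,0,0],[0.001,0,0]], "claw": [1,1,1,1,0.4,0.4,0.4,0.4,0.4,0.4], "newtons": 30}}

```text
time_s: 15.4
tcp_pos: [0.512, -0.007, 0.0362]
eef_rot: [-179.9, 0.2, 152.1]
contact_force: [-1.4, 1.0, 4.9]
gripper_width: 0.0439
gripper_force: 30.0
```

```bash
python3 - <<'E'
from h import *
st()
# lift, then carry over the pile high with mouth azimuth +70 (tool yaw -110)
plan(([.512,-.0077,.25],down(152.2)),([.555,-.1945,.25],down(-150)),([.555,-.1945,.25],down(-110)))
plan(([.555,-.1945,.25],down(-110)@rot([0,-45,0])),([.555,-.1945,.22],down(-110)@rot([0,-90,0])))
E
```

```text
15.4 [ 0.512  -0.007   0.0362] [-179.88    0.18  152.14] [  21.4   17.4  -33.4    0.3  -39.2 -139.5] [-1.4  1.   4.9] 0.0439 30.0
travel [-0.002, -0.001, -0.428] dr [-0.0, 0.0, -0.0]
travel [-0.252, -0.291, -0.426] dr [-0.001, 0.0, -0.161]
travel [-0.252, -0.291, -0.426] dr [-0.001, -0.0, -0.272]
travel [0.0, -0.0, -0.0] dr [0.0, -0.125, 0.0]
travel [0.0, -0.0, 0.06] dr [0.0, -0.25, -0.0]
```

Request:
{"method": "jog_arm", "body": {"travel": [[0,0,-0.1],[0,0,-0.2],[0,0,-0.3],[-0.03,-0.04,-0.4],[-0.07,-0.08,-0.426],[-0.11,-0.13,-0.426],[-0.15,-0.18,-0.426],[-0.2,-0.23,-0.426],[-0.252,-0.291,-0.426],[-0.252,-0.291,-0.426]], "dr": [[0,0,0],[0,0,-0.02],[0,0,-0.05],[0,0,-0.08],[0,0,-0.11],[0,0,-0.14],[0,0,-0.168],[0,0,-0.196],[0,0,-0.224],[0,0,-0.25]], "claw": [0.4,0.4,0.4,0.4,0.4,0.4,0.4,0.4,0.4,0.4], "newtons": 35}}

```text
time_s: 16.65
tcp_pos: [0.5546, -0.1961, 0.2483]
eef_rot: [-180.0, -0.2, -117.7]
contact_force: [-1.1, 0.5, -2.5]
gripper_width: 0.0438
gripper_force: 35.0
```

```bash
python3 - <<'E'
from h import *
st(); s=r.get_state()
json.dump(dict(p=[.555,-.1945,.25],R=down(-117.9).tolist()),open("cmd.json","w"))
plan(([.555,-.1945,.25],down(-117.9)@rot([0,-90,0])))
print(rot(s["eef_rot"]).round(3).tolist())
E
```

```text
16.65 [ 0.5546 -0.1961  0.2483] [-179.95   -0.2  -117.72] [ -0.3  11.6  -8.9   0.2 -69.6 -27.5] [-1.1  0.5 -2.5] 0.0438 35.0
travel [0.0, 0.0, 0.0] dr [0.0, -0.25, -0.0]
[[-0.465, -0.885, -0.001], [-0.885, 0.465, -0.004], [0.004, -0.001, -1.0]]
```

Request:
{"method": "jog_arm", "body": {"travel": [[0,0,0],[0,0,0],[0,0,0],[0,0,0],[0,0,0],[0,0,0],[0,0,0],[0,0,0],[0,0,0],[0,0,0]], "dr": [[0,-0.028,0],[0,-0.056,0],[0,-0.083,0],[0,-0.11,0],[0,-0.125,0],[0,-0.15,0],[0,-0.175,0],[0,-0.2,0],[0,-0.2,0],[0,-0.2,0]], "claw": [0.4,0.4,0.4,0.4,0.4,0.4,0.4,0.4,0.4,0.4]}}

```text
time_s: 17.9
tcp_pos: [0.555, -0.1944, 0.2494]
eef_rot: [-179.5, 71.7, -117.4]
contact_force: [0.2, -0.0, -0.9]
gripper_width: 0.0443
gripper_force: 35.0
```

```bash
python3 - <<'E'
from h import *
st(); s=r.get_state(); print(rot(s["eef_rot"]).round(3).tolist())
save(r.capture("scene"),"s6.png",(120,100,320,290),3)
E
```

```text
17.9 [ 0.555  -0.1944  0.2494] [-179.49   71.68 -117.39] [-45.8  29.1   3.7 -65.7 -97.4  30. ] [ 0.2 -0.  -0.9] 0.0443 35.0
[[-0.145, -0.884, 0.445], [-0.279, 0.468, 0.839], [-0.949, -0.003, -0.314]]
```

View pics/s6.png

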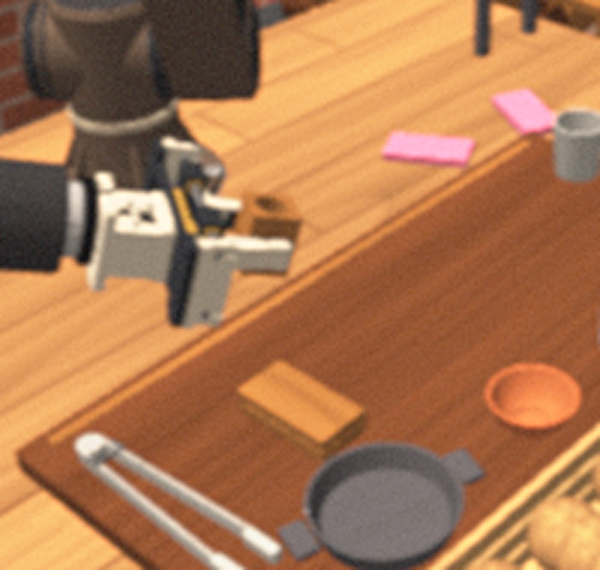

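The picture shows the holder at (270,230) with its hole facing up at (270,203), tilted about 18° short. The pile is at (300,405). I finish the turn and lower over the middle.

```bash
python3 - <<'E'
from h import *
R1=down(-117.9)@rot([0,-72,0])
json.dump(dict(p=[.555,-.1945,.25],R=R1.tolist()),open("cmd.json","w"))
plan(([.5625,-.180,.16],down(-117.9)@rot([0,-90,0])))
E
```

```text
travel [0.161, 0.0, 0.087] dr [0.0, -0.05, -0.0]
```

Request:
{"method": "jog_arm", "body": {"travel": [[0,0,0.02],[0,0,0.03],[0.02,0,0.04],[0.04,0,0.05],[0.06,0,0.06],[0.09,0,0.07],[0.12,0,0.08],[0.15,0,0.087],[0.161,0,0.087],[0.161,0,0.087]], "dr": [[0,-0.02,0],[0,-0.04,0],[0,-0.05,0],[0,-0.05,0],[0,-0.05,0],[0,-0.05,0],[0,-0.05,0],[0,-0.05,0],[0,-0.05,0],[0,-0.05,0]], "claw": [0.4,0.4,0.4,0.4,0.4,0.4,0.4,0.4,0.4,0.4]}}

```text
time_s: 19.2
tcp_pos: [0.5625, -0.1799, 0.1588]
eef_rot: [-145.5, 89.8, -83.4]
contact_force: [-0.1, 0.7, -1.5]
gripper_width: 0.0439
gripper_force: 35.0
```

```bash
python3 - <<'E'
from h import *
st(); s=r.get_state(); print(rot(s["eef_rot"]).round(3).tolist())
cs=[r.capture("scene") for _ in range(3)]; c=cs[-1]; P=np.median([cloud(x) for x in cs],0)
save(c,"s7.png",(140,120,300,270),4)
m=(abs(P[...,0]-.555)<.1)&(abs(P[...,1]+.2)<.07)&(P[...,2]>.0555)&(P[...,2]<.064); print("pile",m.sum(),rect(P[m]))
m=(np.hypot(P[...,0]-.555,P[...,1]+.197)<.05)&(P[...,2]>.18)&(P[...,2]<.21);print("holder top",m.sum(),rect(P[m]),P[m].mean(0))
for t in ["dish","tongs","bowl","shaker","bottle","cup"]:
    d=r.regions_of(t,"scene")
    if d: q=P[d[0]["pixels"]]; print(t,np.median(q,0).round(3))
E
```

```text
19.2 [ 0.5625 -0.1799  0.1588] [-145.47   89.84  -83.36] [ -48.7   46.3    2.4  -75.1 -104.8   45.9] [-0.1  0.7 -1.5] 0.0439 35.0
[[0.0, -0.884, 0.468], [-0.003, 0.468, 0.884], [-1.0, -0.002, -0.002]]
pile 606 [ 581.4 -200.2  175.8   83.   -18.9]
holder top 187 [ 554.3 -197.3   47.6   44.2  -27.2] [ 0.55702142 -0.198976    0.18861313]
dish [ 0.704 -0.231  0.038]
tongs [ 0.572 -0.356  0.044]
bowl [ 0.719 -0.036  0.055]
shaker [0.727 0.102 0.081]
bottle [0.648 0.364 0.137]
cup [0.47  0.357 0.082]
```

View pics/s7.png

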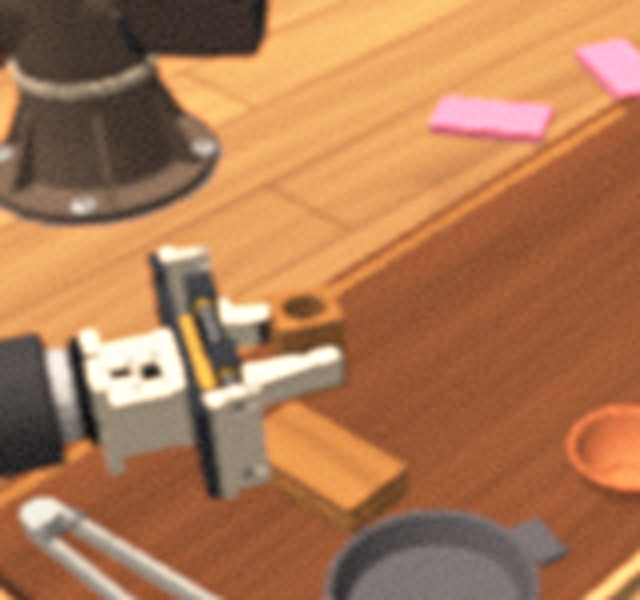

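The holder is upright, hole up at (303,308), over the pile at (335,465). The bystanders are unmoved. I let it settle, then hand in.

Request:
{"method": "jog_arm", "body": {"travel": [[0,0,0],[0,0,0],[0,0,0],[0,0,0],[0,0,0],[0,0,0],[0,0,0],[0,0,0],[0,0,0],[0,0,0]], "dr": [[0,0,0],[0,0,0],[0,0,0],[0,0,0],[0,0,0],[0,0,0],[0,0,0],[0,0,0],[0,0,0],[0,0,0]], "claw": [0.4,0.4,0.4,0.4,0.4,0.4,0.4,0.4,0.4,0.4]}}

```text
time_s: 20.9
tcp_pos: [0.5626, -0.1797, 0.1594]
eef_rot: [-134.4, 89.8, -72.3]
contact_force: [0.0, -0.1, -1.4]
gripper_width: 0.0438
gripper_force: 35.0
```

```bash
python3 - <<'E'
from h import *
st(); print(r.close_job())
E
```

```text
20.9 [ 0.5626 -0.1797  0.1594] [-134.42   89.79  -72.29] [ -48.7   46.2    2.4  -75.1 -104.8   45.9] [ 0.  -0.1 -1.4] 0.0438 35.0
the job is handed in; nothing more can be done
None
```

I handed the job in at 20.9 s with the two small boards stacked squarely and let go, the holder held still and hole-up about 7 cm above the middle of the pile, and the bystanders unmoved in the last picture; the hand-in gave no verdict.

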